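# Shut the control box and lock its quarter-turn

## Robot

A 6-joint arm with a two-finger parallel gripper is mounted at the origin on the work surface. World frame = base frame: x ahead of the robot, y to its left, z up, the work surface at z = 0. Lengths are in m, angles in degrees, forces in N, time in s.
With the tool pointing down it reaches from about 0.275 to 0.85 m from the base axis. Payload 5.2 kg.
Tool frame: the origin (TCP) lies on the centre line of the jaws, within the pads' length; the fingertips stand 11 mm ahead of it and the grasp point (between the pads) lies 8 mm behind it; z points along the fingers, y is the direction in which the jaws open and shut (so a half turn about z gives the same grasp; the last joint's range is limited). The gripper opens to 85 mm and grips with 20 to 120 N. Pads are 22 mm wide; open, the fingers measure 114 mm over their backs; the gripper's body (76 mm by 85 mm) begins 54 mm behind the grasp point. The pads swing forward as they close: fully open they stand 13 mm farther back than shut.
Start: joints at [-85.015, 14.817, 87.949, -0, 77.235, -11.62], TCP at [0.157, -0.527, 0.242] pointing down, gripper open.
Joint ranges: [-179.93, 179.93], [-52.35, 119.4], [10.71, 147.94], [-69.91, 249.91], [12.55, 155.21], [-178.61, 178.61]. Speed limits (degrees/s): [147.25, 147.25, 180, 180, 180, 180].

## Interface

Orientations are given as [roll, pitch, yaw] about the fixed x, y, z axes, in that order (R = Rz(yaw) Ry(pitch) Rx(roll)).
In Python, from rig import ctrl, vision, finish_job, models gives the robot as it stands.
- The arm moves only by the tool move_arm, never from a script. Its argument "series" is text: rows parted by semicolons, each of 7 numbers parted by spaces: the shift along the tool's x, y, z in mm, then the turn, a rotation vector about the tool's x, y, z in rad, then the opening, from 0 (shut) to 1 (fully open). In form: dx dy dz wx wy wz grip; .... A call has 1 to 12 rows; each row is the pose to reach, as a shift and turn from the pose commanded when the call began, along the tool's axes at that moment; what a row does not reach only later rows make up. A row lasts 1/12 s, in which the tool goes at most 41.7 mm and 7.16 degrees, less where a joint would pass 70% of its speed; a pose out of reach is approached as far as the arm can. A call with a gripper value outside its range is refused whole. The fingers move at their own pace and stop on an object; the grip force is fixed at half the most. Time passes only in rows, so rows that repeat a pose let the fingers close. It gives the time, the measured TCP pose, the force and the opening at its end, in the units of the state.
- ctrl.get_state(): the state, without advancing time (a new reading comes with each control period).
- vision.camera(name): name is "side" or "top"; returns the picture (480x640x3 uint8, blue, green, red); there is no depth.
- vision.camera_params(name): a dict with "fx", "fy", "cx", "cy" (pixels), "origin" and "rotation" of the camera in the world. Camera axes: x right, y down, z forward; pixel columns grow to the right and rows downward; lengths in m; the calibration is good to about 2 mm. A picture is of the moment at which its call begins. camera_params takes no time and is no camera call.
- finish_job(): hands the job in, once; it reports no verdict.
Trained networks look in the newest picture that a camera, given by its name, has taken for a name from the list of things; names that differ only in an ending like _2 or _b are one class to them, and where a whole thing is asked for, a point or a joint stands for the part that bears it (a point fixed in the world has none). Each returns a list of dicts, best first, with "conf" (0 to 1); they miss things now and then, are a little off and sometimes report something else, mostly with a low value. They report only what shows in the picture. A call takes as long as a camera call.
- models.masks_of(camera, thing): "mask" (480x640 bool, what is visible of it) and "bbox" ([left, top, width, height] in pixels, round what is visible of it).
The state is a dict: "time": time; "q": joint angles; "joint_velocities": joint speeds; "effort": joint torques, N m; "tcp_pos": TCP position; "ee_rot": TCP orientation; "ft_force": force on the tool from outside, world axes, zero at the start; "ft_torque": the same for the moment, N m; "gripper_width": opening from 0.0 (shut) to 1.0 (fully open).
Only numpy, scipy, OpenCV 4.12 (cv2) and the standard library are available. Lean on these libraries where they do the work, as an engineer would, in place of code of your own. Each camera call takes 0.05 s, during which the arm holds its last target.

## Task

The rig's control box lies on its back on the bench with its sprung door standing ajar. Set a fingertip in the slot of the quarter-turn lock, push the door fully home with it and, holding it down, turn the lock clockwise until it stops, so that the door stays locked shut when you take your finger away. Only push with the fingertip: lift nothing, do not pull the door further open, and leave the tools and parts lying around the box where they are.

Things in the scene. Friction and masses are not known exactly. Their poses are not given: they have to be found in the camera images.
- enclosure: Grey sheet-steel control box, 300 (its x) x 400 (its y) x 150 mm high, fixed on its back on the bench. Origin: centre of its underside. z is up; +x points to the hinged long side, -x to the long side where the door opens. Hinge line: parallel to y at x = +157, z = 145 mm. Cable glands stick out 34 mm from the -y side.
- door (a joint): Angle of the grey door (312 x 413 mm, 1.1 kg), rad: 0 = fully home, a hard stop, outer face level 156 mm above the bench; grows as the free edge rises. Starts about 0.10 to 0.16 (free edge 30 to 50 mm proud). Spring hinges hold it ajar and raise it again if let go: home takes 6 to 12 N straight down at the lock. Lamps 14 mm high stand on its hinge half.
- latch (a joint): Turn of the steel lock rotor, rad: 0 = slot parallel to the hinge (at the red dots); grows clockwise from above to 1.571 = locked, hard stop, slot square to the hinge (at the green dot). Starts 0 to 0.2, stays where left, friction 0.12 N m. In the last 0.5 a tongue goes under a keeper and holds the door, but only if the door is within 3 mm of home; else it jams on top: turn back, press.
- slot (a point): Centre of the slot's dark floor, on the rotor axis. Rotor: steel disc, 82 mm diameter, flush in a black bezel (128 mm, rim 4 mm above the door). Slot: straight, 30 mm wide, 14 mm deep, 80 mm long right across the rotor along this frame's y (either way); z is the rotor axis, square to the door. With the door home it is at x -95, y 0, z 146 mm in the box's frame, 252 mm from the hinge.
- door_edge (a point): Middle of the door's free edge, on its outer face; 312 mm from the hinge line.
- screwdriver: Red-handled screwdriver, 200 mm, lying on the bench in front of the box. Origin: middle of its underside. Leave it.
- spanner: Steel open-ended spanner, 180 mm, lying on the bench in front of the box. Origin: middle of its underside. Leave it.
- spray_can: Green spray can, 58 mm diameter, 170 mm high, standing beside the box. Origin: centre of its base. Leave it.
- spare_breaker: White spare circuit breaker, 84 x 54 x 82 mm high, standing beside the box. Origin: centre of its base. Leave it.
- tape_roll: Blue roll of tape, 100 mm diameter, 19 mm high, lying flat beside the box. Origin: centre of its underside. Leave it.
- brass_gland: Brass cable gland, 36 mm diameter, 52 mm high, standing beside the box. Origin: centre of its base. Leave it.

How it is judged (in metres and radians):
On the way:
1. with a fingertip in the slot of the still unlocked rotor, the door is pressed home (within 0.02 rad) (contact force between the fingers and latch above 0.5 N and value of joint door below 0.02 rad and value of joint latch below 1.3 rad), for 0.1 s.
At the end, for the whole second after the job is handed in: The rotor is turned at least 1.4 rad clockwise (slot within 10 degrees of square to the hinge), the door is held shut by its tongue within 0.012 rad (4 mm at the free edge) and still, and every loose thing is within 30 mm of where it was (value of joint latch above 1.4 rad and value of joint door below 0.012 rad and velocity of joint door below 0.02 rad/s and not (distance of screwdriver from where it was at the start of the episode above 0.03 m) and not (distance of spanner from where it was at the start of the episode above 0.03 m) and not (distance of spray_can from where it was at the start of the episode above 0.03 m) and not (distance of spare_breaker from where it was at the start of the episode above 0.03 m) and not (distance of tape_roll from where it was at the start of the episode above 0.03 m) and not (distance of brass_gland from where it was at the start of the episode above 0.03 m)); the robot touches nothing.
It fails at once if a tool or part around the box is moved more than 30 mm, lifted or carried (distance of any of screwdriver, spanner, spray_can, spare_breaker, tape_roll, brass_gland from where it was at the start of the episode above 0.03 m).
It fails at once if the door is lifted or pulled further open (beyond 0.25 rad) (value of joint door above 0.25 rad).
It also fails if it takes over 42 s, if anything falls off the work surface, if the arm or the gripper's body presses on something with over 40 N, if the wrist force passes 120 N, or if a joint passes its speed limit or range.

## Working session

There is one attempt and no reset: what is moved stays moved. The work goes in short steps, Python scripts to look and compute and a tool call to move; the robot and the scene stay as the last step left them, time stands still between calls to the robot, and variables do not carry over. Pictures are saved under pics/ and viewed, and the job is handed in when it is done.

Besides the shell and the picture viewer there is one more tool, called after ">>>" in YAML: its name, and indented under it one key for each argument. move_arm: Moves the arm, as the interface text tells. Its arguments: {"type":"object","properties":{"series":{"type":"string"}},"required":["series"]}

```bash
mkdir -p pics; ls; python3 - <<'E'
from rig import ctrl, vision, models
import cv2,numpy as np
s=ctrl.get_state();print(s)
for c in("top","side"):
    im=vision.camera(c);cv2.imwrite(f"pics/{c}0.png",im)
    p=vision.camera_params(c);print(c,p)
    for t in("latch","slot","enclosure","door"):
        for m in models.masks_of(c,t)[:2]: print(t,m["conf"],m["bbox"],m["mask"].sum(),np.argwhere(m["mask"]).mean(0)[::-1])
E
```

```text
pics
{'time': 0.0, 'q': array([-8.50157995e+01,  1.48569490e+01,  8.80135873e+01, -7.71648369e-05,
        7.72346201e+01, -1.16180832e+01]), 'joint_velocities': array([ 0.02629436, -0.03784888, -0.00562194, -0.01635813, -0.01229826,
       -0.05329527]), 'effort': array([-6.08377086e-04, -4.46028221e+01, -2.90572375e+01, -1.19023503e-04,
        1.18398949e-02, -1.34975014e-05]), 'tcp_pos': array([ 0.15713856, -0.52652254,  0.24147881]), 'ee_rot': array([-1.79896983e+02, -2.11034406e-02,  1.66022818e+01]), 'ft_force': array([-0.87317584, -0.16221306,  0.60132848]), 'ft_torque': array([ 0.01891122, -0.04406829,  0.05377223]), 'gripper_width': 0.9962007935077761}
top {'fx': 443.6801327587739, 'fy': 443.6801327587739, 'cx': 321.3613637479083, 'cy': 230.9104294950426, 'origin': array([0.38735366, 0.01610366, 1.09969286]), 'rotation': array([-170.45122344,    0.50795144,  -90.91741407])}
slot 0.69 [348.9, 208.5, 42.3, 39.6] 1178 [370.72325976 228.22241087]
enclosure 0.56 [250.6, 102.1, 227.2, 185.9] 27410 [358.17953302 193.79000365]
door 0.94 [249.4, 102.4, 224.6, 182.7] 26807 [358.0474876  193.03144701]
side {'fx': 455.2276071343373, 'fy': 455.2276071343373, 'cx': 320.57694810757755, 'cy': 242.21732589565661, 'origin': array([0.01159875, 0.44958613, 0.72881196]), 'rotation': array([-132.55945426,   -1.20946503, -124.79558053])}
latch 0.62 [359.0, 181.2, 38.5, 20.1] 655 [378.66870229 192.32824427]
slot 0.82 [360.5, 180.4, 43.3, 25.3] 685 [378.96642336 192.33868613]
enclosure 0.57 [219.1, 128.4, 237.1, 194.3] 28033 [337.6518389  218.65529911]
door 0.87 [220.5, 130.3, 236.8, 134.9] 17218 [339.62306888 192.57660588]
```

View pics/top0.png

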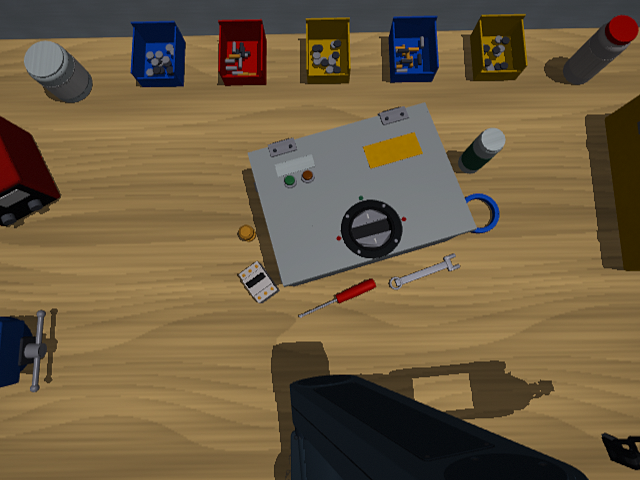

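View pics/side0.png

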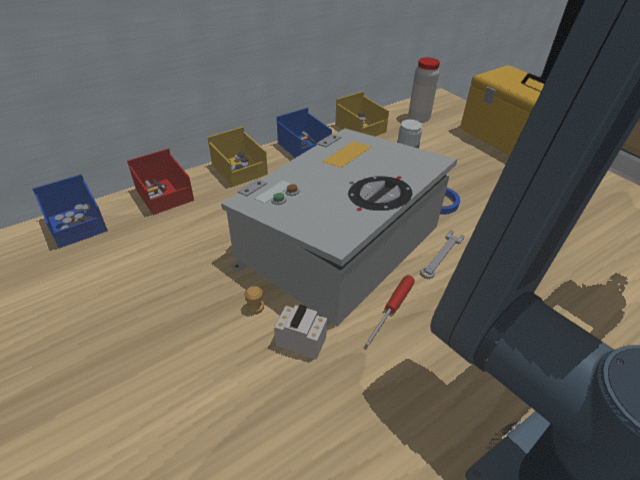

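```bash
python3 - <<'E'
import cv2
a=cv2.imread("pics/top0.png")[180:275,315:425];b=cv2.imread("pics/side0.png")[150:235,320:440]
a=cv2.resize(a,(600,518),interpolation=cv2.INTER_CUBIC);cv2.imwrite("pics/ta.png",a)
b=cv2.resize(b,(720,510),interpolation=cv2.INTER_CUBIC);cv2.imwrite("pics/sa.png",b)
E
```

```text
(no output)
```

View pics/ta.png

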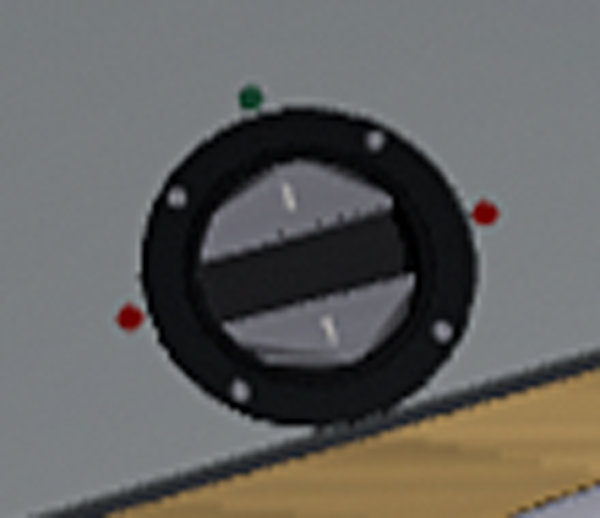

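View pics/sa.png

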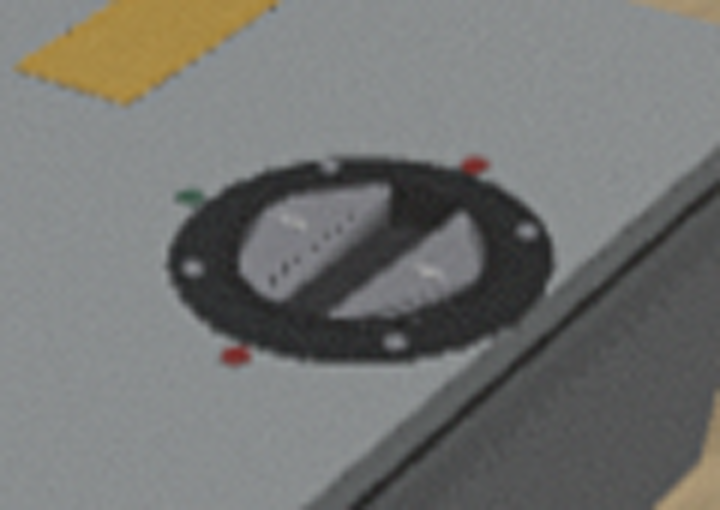

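The top view shows the rotor at about (371, 228), the red dots at (339, 238) and (404, 219), and the green dot at (361, 198). In the side view the rotor is at about (379, 192). Next I'll fit the box pose and door angle from both views.

```bash
cat > h.py <<'E'
import numpy as np
from scipy.spatial.transform import Rotation as R
from scipy.optimize import least_squares
def proj(p,P):
    M=R.from_euler("xyz",p["rotation"],degrees=True).as_matrix()
    c=(np.atleast_2d(P)-p["origin"])@M
    return np.c_[p["fx"]*c[:,0]/c[:,2]+p["cx"],p["fy"]*c[:,1]/c[:,2]+p["cy"]]
def door2world(P,x,y,b,th):  # P in box frame with door home
    P=np.atleast_2d(P).astype(float); h=np.array([.157,0,.145])
    # free edge (-x) rises with th: rotation about +y by th maps -x to +z
    Q=(P-h)@R.from_euler("y",th).as_matrix().T+h
    return Q@R.from_euler("z",b).as_matrix().T+[x,y,0]
E
python3 - <<'E'
from h import *
from rig import vision,models
import cv2
pr={c:vision.camera_params(c) for c in("top","side")}
def quad(c):
    vision.camera(c)
    m=models.masks_of(c,"door")[0]["mask"].astype(np.uint8)
    h=cv2.convexHull(max(cv2.findContours(m,0,2)[0],key=cv2.contourArea))
    for e in np.linspace(2,30,100):
        q=cv2.approxPolyDP(h,e,True)
        if len(q)==4: break
    return q[:,0].astype(float)
q={c:quad(c) for c in pr}; print(q)
z=.156
def model(v):
    x,y,b,th,r=v
    D=door2world([[-.155,.2065,z],[-.155,-.2065,z],[.157,-.2065,z],[.157,.2065,z],[-.095,r,z],[-.095,-r,z],[-.095+r,0,z]],x,y,b,th)
    return D
ref={"top":[(285,286),(474,231),(428,104),(249,154)],"side":[(334,252),(457,160),(346,130),(224,207)]}
obs={}
for c in pr:
    o=[q[c][np.argmin(np.linalg.norm(q[c]-a,axis=1))] for a in np.array(ref[c],float)]
    obs[c]=np.array(o+({"top":[(338.8,238.3),(403.9,219.1),(361,198)],"side":[(359.2,209.3),(399.2,177.5),(351.5,182.8)]}[c]))
w=np.array([.5]*4+[1]*3)[:,None]
f=lambda v:np.concatenate([(w*(proj(pr[c],model(v))-obs[c])).ravel() for c in pr])
s=least_squares(f,[.5,0,.26,.13,.07],loss="soft_l1");v=s.x
print("x y yawdeg th r",v[:2],np.degrees(v[2]),v[3:],s.cost)
for c in pr: print(c,(proj(pr[c],model(v))-obs[c]).round(1).tolist())
for th in(v[3],0): print("slot floor",th,door2world([[-.095,0,.146]],*v[:3],th),"face",door2world([[-.095,0,.156]],*v[:3],th))
# rotor slot edges for angle estimation: slot rim lines
for a in(0,.1,.2):
    u=np.array([np.sin(a),np.cos(a),0])*.038   # clockwise from above: +y -> +x
    print(a,[proj(pr[c],door2world(np.array([[-.095,0,.146]])+[u,-u][0],*v[:4])).round(1).tolist()+proj(pr[c],door2world(np.array([[-.095,0,.146]])-u,*v[:4])).round(1).tolist() for c in pr])
E
```

```text
{'top': array([[424., 103.],
       [476., 230.],
       [283., 285.],
       [249., 153.]]), 'side': array([[456., 160.],
       [342., 266.],
       [221., 206.],
       [343., 129.]])}
x y yawdeg th r [ 0.63258573 -0.05726001] 15.640572737057395 [0.11729558 0.0716232 ] 7.625022514927355
top [[0.4, -0.5], [-0.7, -2.8], [-0.8, -2.1], [-1.8, -1.9], [-0.6, 0.2], [-0.3, 0.0], [-0.5, -0.0]]
side [[-0.1, -7.0], [0.4, -1.0], [0.7, -1.1], [-0.1, -4.0], [0.8, 0.6], [0.8, 0.3], [0.7, 0.2]]
slot floor 0.11729557910070604 [[ 0.54288353 -0.0823738   0.17548388]] face [[ 0.54401047 -0.08205829  0.18541517]]
slot floor 0 [[ 0.5411034  -0.08287218  0.146     ]] face [[ 0.5411034  -0.08287218  0.156     ]]
0 [[[353.5, 235.2], [387.9, 225.0]], [[370.1, 206.1], [391.1, 189.0]]]
0.1 [[[353.0, 233.5], [388.4, 226.7]], [[368.5, 205.4], [392.6, 189.6]]]
0.2 [[[352.8, 231.8], [388.7, 228.4]], [[367.1, 204.7], [394.0, 190.2]]]
```

The fit is good: dot residuals are under 1 px, box yaw is 15.6°, door angle about 0.117, and latch about 0.05. I'll move above the slot and turn half a turn the other way, because that leaves the last joint room for the clockwise turn.

>>> move_arm:
  series: "40 -25 -20 0 0 -0.1 0.2; 80 -51 -30 0 0 -0.22 0.2; 120 -76 -30 0 0 -0.34 0.2; 155 -99 -30 0 0 -0.46 0.2; 190 -121 -30 0 0 -0.58 0.2; 225 -143 -30 0 0 -0.7 0.2; 260 -165 -30 0 0 -0.82 0.2; 295 -188 -30 0 0 -0.94 0.2; 330 -210 -30 0 0 -1.06 0.2; 365 -232 -30 0 0 -1.18 0.2; 400 -254 -30 0 0 -1.3 0.2; 425 -270 -30 0 0 -1.4 0.2"

```text
time: 1.7
tcp_pos: [0.4831, -0.1511, 0.2726]
ee_rot: [180.0, 0.0, 97.2]
ft_force: [1.4, -0.3, -0.2]
gripper_width: 0.201
```

>>> move_arm:
  series: "5 6 0 0 0 -0.12 0.2; 11 13 0 0 0 -0.24 0.2; 17 19 0 0 0 -0.36 0.2; 23 26 0 0 0 -0.48 0.2; 29 33 0 0 0 -0.6 0.2; 35 39 0 0 0 -0.72 0.2; 41 46 0 0 0 -0.84 0.2; 47 52 0 0 0 -0.96 0.2; 52 58 0 0 0 -1.08 0.2; 57 64 0 0 0 -1.2 0.2; 61 68 0 0 0 -1.3 0.2; 61 68 0 0 0 -1.4 0.2"

```text
time: 2.7
tcp_pos: [0.5428, -0.0835, 0.2723]
ee_rot: [180.0, 0.0, 177.4]
ft_force: [-0.1, -0.4, -1.2]
gripper_width: 0.201
```

>>> move_arm:
  series: "0 0 0 0 0 -0.1 0.2; 0 0 0 0 0 -0.2 0.2; 0 0 0 0 0 -0.275 0.2; 0 0 15 0 0 -0.275 0.2; 0 0 30 0 0 -0.275 0.2; 0 0 40 0 0 -0.275 0.2; 0 0 50 0 0 -0.275 0.2; 0 0 50 0 0 -0.275 0.2"

```text
time: 3.37
tcp_pos: [0.5412, -0.084, 0.2201]
ee_rot: [179.9, -0.2, -167.2]
ft_force: [-0.9, 0.3, -0.2]
gripper_width: 0.201
```

```bash
python3 - <<'E'
from rig import ctrl, vision
import cv2
s=ctrl.get_state();print(s["q"],s["tcp_pos"],s["ee_rot"],s["ft_force"])
a=vision.camera("top");cv2.imwrite("pics/t1.png",cv2.resize(a[130:310,240:480],(800,600)))
b=vision.camera("side");cv2.imwrite("pics/s1.png",cv2.resize(b[90:270,260:500],(800,600)))
E
```

```text
[-2.04929910e+01  1.56197099e+01  9.00598047e+01  1.02347085e-03
  7.45414160e+01 -1.23273586e+02] [ 0.54119628 -0.08397752  0.22010517] [ 179.87796495   -0.18417054 -167.21948321] [-0.8640733   0.27347026 -0.15153597]
```

View pics/t1.png

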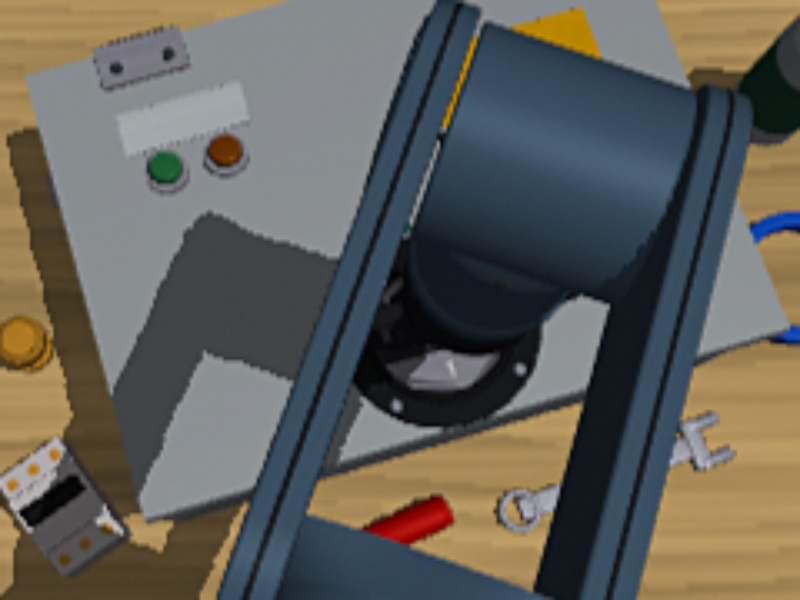

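View pics/s1.png

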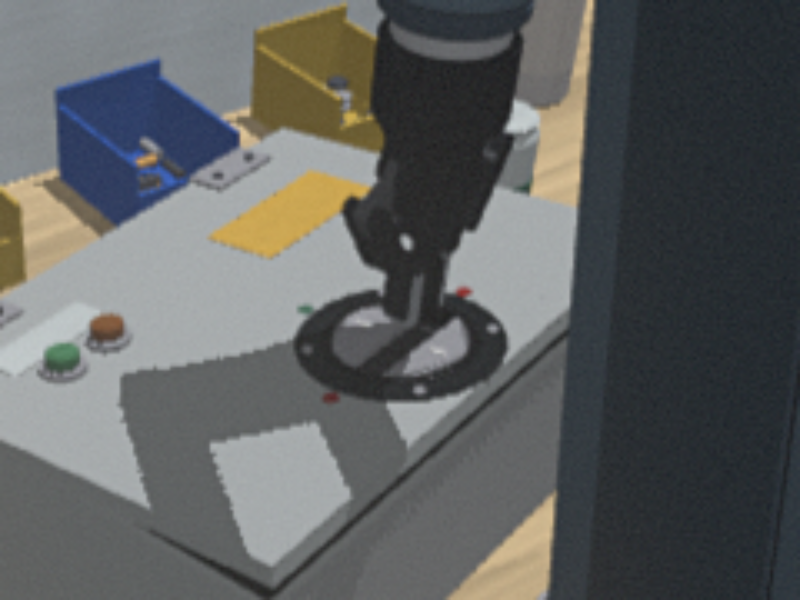

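The closed-in fingertips hang right over the slot, aligned with it. I'll lower them into the slot.

>>> move_arm:
  series: "-1.5 1 5 0 0 0 0.2; -1.5 1 12 0 0 0 0.2; -1.5 1 18 0 0 0 0.2; -1.5 1 24 0 0 0 0.2; -1.5 1 29 0 0 0 0.2; -1.5 1 29 0 0 0 0.2"

```text
time: 3.97
tcp_pos: [0.5427, -0.0828, 0.1918]
ee_rot: [179.9, -0.1, -167.2]
ft_force: [-1.7, 0.4, 0.4]
gripper_width: 0.2
```

>>> move_arm:
  series: "0 0 2 0 0 0 0.2; 0 0 4 0 0 0 0.2; 0 0 6 0 0 0 0.2; 0 0 8 0 0 0 0.2; 0 0 8 0 0 0 0.2"

```text
time: 4.38
tcp_pos: [0.5435, -0.0832, 0.1852]
ee_rot: [-180.0, -0.0, -167.2]
ft_force: [-0.6, -0.8, 0.6]
gripper_width: 0.2
```

```bash
python3 - <<'E'
from rig import ctrl, vision
import cv2
s=ctrl.get_state();print(s["tcp_pos"],s["ee_rot"],s["ft_force"],s["ft_torque"])
b=vision.camera("side");cv2.imwrite("pics/s2.png",cv2.resize(b[130:250,300:460],(800,600)))
E
```

```text
[ 0.54345285 -0.08318112  0.18521901] [-1.79983375e+02 -7.36642873e-03 -1.67211384e+02] [-0.63308311 -0.77319398  0.5583237 ] [-0.00879724  0.11951734  0.00546356]
```

View pics/s2.png

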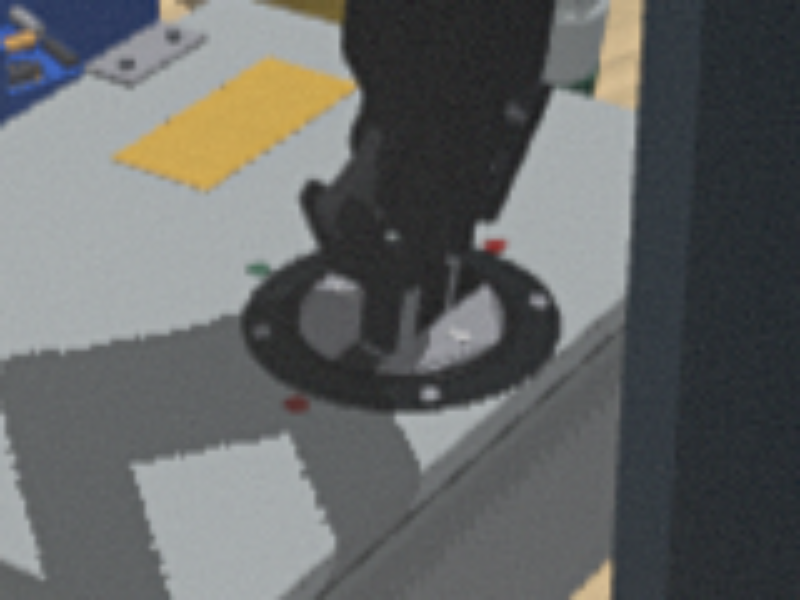

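The fingertips are inside the slot: the tip is below the bezel rim and no force shows yet. Next I'll press down.

>>> move_arm:
  series: "0 0 3 0 0 0 0.2; 0 0 6 0 0 0 0.2; 0.5 0 9 0 0 0 0.2; 1 0 12 0 0 0 0.2; 1 0 15 0 0 0 0.2; 1.5 0 18 0 0 0 0.2; 1.5 0 21 0 0 0 0.2; 1.5 0 24 0 0 0 0.2; 1.5 0 24 0 0 0 0.2"

```text
time: 5.18
tcp_pos: [0.5424, -0.0835, 0.1613]
ee_rot: [-180.0, 0.0, -167.2]
ft_force: [-1.4, 0.3, 3.8]
gripper_width: 0.197
```

>>> move_arm:
  series: "0 0 1 0 0 0 0.2; 0 0 2 0 0 0 0.2; 0 0 3 0 0 0 0.2; 0 0 4 0 0 0 0.2; 0 0 4 0 0 0 0.2; 0 0 4 0 0 0 0.2"

```text
time: 5.68
tcp_pos: [0.5423, -0.0835, 0.1578]
ee_rot: [-180.0, 0.1, -167.2]
ft_force: [-3.0, -0.5, 6.6]
gripper_width: 0.198
```

>>> move_arm:
  series: "0 0 1 0 0 0 0.2; 0 0 2 0 0 0 0.2; 0 0 2 0 0 0 0.2; 0 0 2 0 0 0 0.2"

```text
time: 6.02
tcp_pos: [0.5424, -0.0835, 0.1571]
ee_rot: [-179.9, 0.1, -167.2]
ft_force: [-4.4, 0.2, 15.9]
gripper_width: 0.2
```

>>> move_arm:
  series: "0 0 1 0 0 0 0.2; 0 0 2 0 0 0 0.2; 0 0 2 0 0 0 0.2; 0 0 2 0 0 0 0.2"

```text
time: 6.35
tcp_pos: [0.5424, -0.0836, 0.157]
ee_rot: [-179.9, 0.1, -167.2]
ft_force: [-9.1, 1.5, 28.8]
gripper_width: 0.199
```

The door is on its hard stop: z stays at 0.157 while the force has risen to 29 N. Now the clockwise turn.

>>> move_arm:
  series: "0.5 0 0 0 0 0.08 0.2; 1 0 0 0 0 0.16 0.2; 1 0 0 0 0 0.24 0.2; 1 0 0 0 0 0.32 0.2; 1 0 0 0 0 0.4 0.2; 1 0 0 0 0 0.48 0.2; 1 0 0 0 0 0.56 0.2; 1 0 0 0 0 0.64 0.2; 1 0 0 0 0 0.72 0.2; 1 0 0 0 0 0.8 0.2; 1 0 0 0 0 0.8 0.2"

```text
time: 7.27
tcp_pos: [0.5414, -0.0832, 0.1569]
ee_rot: [179.9, 0.1, 146.7]
ft_force: [-9.9, 3.1, 28.1]
gripper_width: 0.197
```

```bash
python3 - <<'E'
from rig import ctrl, vision
import cv2
s=ctrl.get_state();print(s["q"],s["tcp_pos"],s["ee_rot"],s["ft_force"],s["ft_torque"])
b=vision.camera("side");cv2.imwrite("pics/s3.png",cv2.resize(b[130:250,300:460],(800,600)))
E
```

```text
[-2.04260808e+01  1.86264834e+01  9.53319846e+01  2.35791717e-02
  6.58838426e+01 -7.71771678e+01] [ 0.54137692 -0.08324509  0.15694969] [1.79943993e+02 1.48972779e-01 1.46741410e+02] [-9.94297953  3.13946472 28.13584848] [ 0.63794345  1.69057188 -0.09097622]
```

View pics/s3.png

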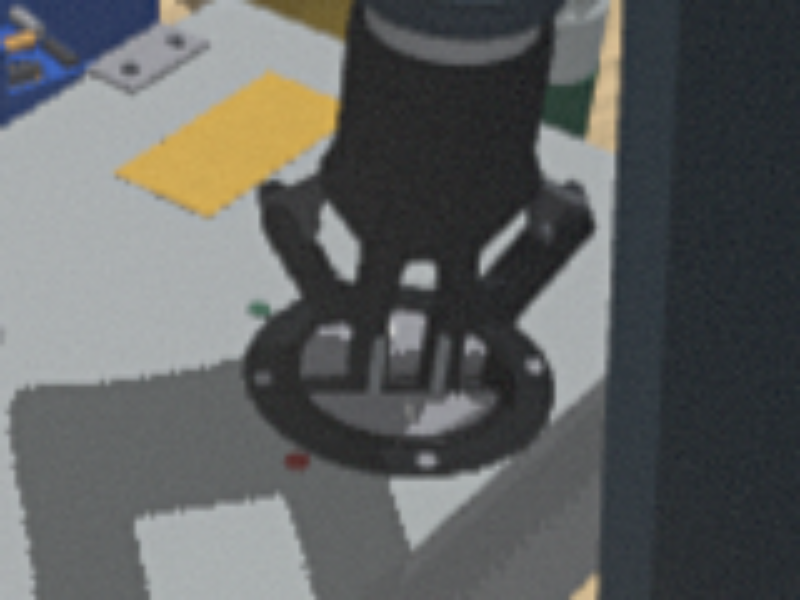

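The rotor is turning with the fingers and the door is home. I'll keep turning to the stop.

>>> move_arm:
  series: "0 0 0 0 0 0.08 0.2; 0 0 0 0 0 0.16 0.2; 0 0 0 0 0 0.24 0.2; 0 0 0 0 0 0.32 0.2; 0 0 0 0 0 0.4 0.2; 0 0 0 0 0 0.48 0.2; 0 0 0 0 0 0.56 0.2; 0 0 0 0 0 0.64 0.2; 0 0 0 0 0 0.72 0.2; 0 0 0 0 0 0.72 0.2"

```text
time: 8.15
tcp_pos: [0.5409, -0.0824, 0.1569]
ee_rot: [179.9, -0.0, 105.5]
ft_force: [-10.7, 6.6, 29.8]
gripper_width: 0.201
```

```bash
python3 - <<'E'
from rig import ctrl
s=ctrl.get_state();print(s["tcp_pos"],s["ee_rot"],s["ft_force"],s["ft_torque"])
E
```

```text
[ 0.54091215 -0.0824016   0.15692111] [ 1.79890921e+02 -1.68575714e-02  1.05493693e+02] [-10.72160584   6.55250689  29.78120442] [ 1.07728197  1.9275602  -0.02022419]
```

>>> move_arm:
  series: "0 0 0 0 0 0.06 0.2; 0 0 0 0 0 0.12 0.2; 0 0 0 0 0 0.18 0.2; 0 0 0 0 0 0.18 0.2"

```text
time: 8.48
tcp_pos: [0.5425, -0.0837, 0.157]
ee_rot: [179.7, 0.1, 95.2]
ft_force: [-6.0, 1.8, 24.6]
gripper_width: 0.2
```

```bash
python3 - <<'E'
from rig import ctrl, vision
import cv2
s=ctrl.get_state();print(s["tcp_pos"],s["ee_rot"],s["ft_force"],s["ft_torque"])
b=vision.camera("side");cv2.imwrite("pics/s4.png",cv2.resize(b[130:250,300:460],(800,600)))
E
```

```text
[ 0.5424795  -0.08368741  0.15700447] [1.79717022e+02 1.12902680e-01 9.52350709e+01] [-6.04770172  1.78013886 24.57270427] [0.43825341 1.16457367 0.06329611]
```

View pics/s4.png

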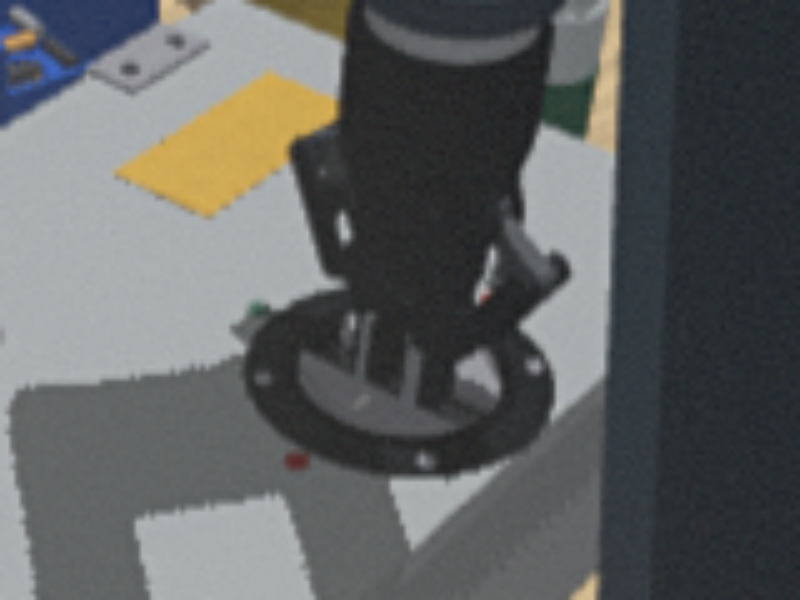

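>>> move_arm:
  series: "0 0 0 0 0 0.05 0.2; 0 0 0 0 0 0.1 0.2; 0 0 0 0 0 0.1 0.2"

```text
time: 8.78
tcp_pos: [0.5433, -0.0829, 0.157]
ee_rot: [179.6, 0.0, 89.6]
ft_force: [-3.0, 6.1, 23.5]
gripper_width: 0.196
```

```bash
python3 - <<'E'
from rig import ctrl
from h import *
s=ctrl.get_state();print(s["tcp_pos"],s["ee_rot"],s["ft_force"],s["ft_torque"])
t=np.array(s["ft_torque"]);print(t)
from rig import vision
import cv2
p=vision.camera_params("side");b=vision.camera("side")
k=6
I=cv2.resize(b[140:240,320:440],None,fx=k,fy=k)
for a,col in((1.571,(0,255,0)),(1.3,(0,0,255))):
    for sd in(.015,-.015):
        d=np.array([np.sin(a),np.cos(a),0]);n=np.array([-d[1],d[0],0])
        L=np.array([[-.095,0,.16]])+np.array([d*.0385+n*sd,-d*.0385+n*sd])
        q=(proj(p,door2world(L,.6326,-.0573,np.radians(15.64),0))-[320,140])*k
        cv2.line(I,*[tuple(int(x) for x in r) for r in q],col,1)
cv2.imwrite("pics/s5.png",I)
E
```

```text
[ 0.54331002 -0.08285927  0.15702384] [1.79610128e+02 2.00199126e-03 8.95576493e+01] [-3.01073932  6.05304195 23.49694761] [0.84424145 0.6347288  0.30223061]
[0.84424145 0.6347288  0.30223061]
```

View pics/s5.png

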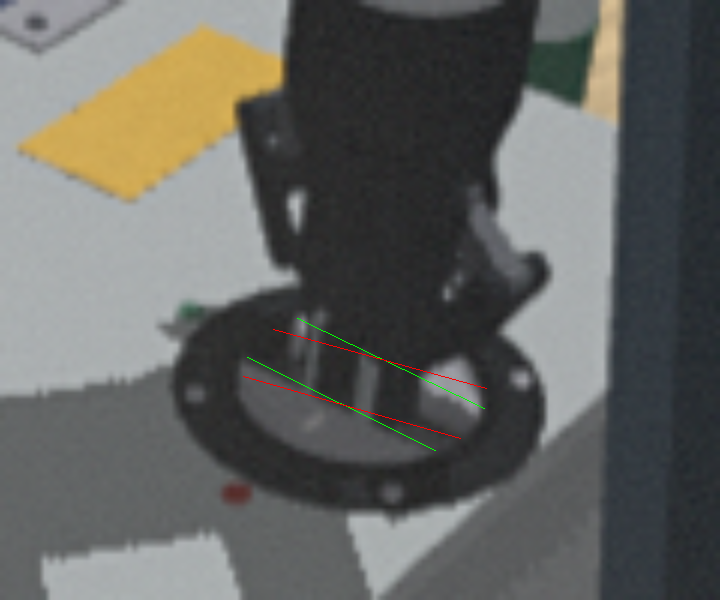

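The near slot edge now matches the predicted locked line (green), and the torque is rising. One more small turn should confirm the stop.

>>> move_arm:
  series: "0 0 0 0 0 0.04 0.2; 0 0 0 0 0 0.08 0.2; 0 0 0 0 0 0.08 0.2"

```text
time: 9.08
tcp_pos: [0.544, -0.0819, 0.1571]
ee_rot: [179.5, -0.1, 85.0]
ft_force: [-0.3, 9.7, 23.1]
gripper_width: 0.201
```

```bash
python3 - <<'E'
from rig import ctrl
s=ctrl.get_state();print(s["tcp_pos"],s["ee_rot"],s["ft_force"],s["ft_torque"])
E
```

```text
[ 0.54401643 -0.08190984  0.15705216] [ 1.79529581e+02 -1.18327797e-01  8.50187933e+01] [-0.3467204   9.66530832 23.10315179] [1.47960598 0.19511353 0.43322392]
```

The torque is now 0.43 N m, well above the rotor's friction, so it's on the stop. I'll unload, ease back within the slack, and lift out.

>>> move_arm:
  series: "0 0 -2 0 0 0 0.2; 0 0 -4 0 0 0 0.2; 0 0 -4 0 0 -0.08 0.2; 0 0 -5 0 0 -0.16 0.2; 0 0 -5 0 0 -0.18 0.2; 0 0 -10 0 0 -0.18 0.2; 0 0 -18 0 0 -0.18 0.2; 0 0 -30 0 0 -0.18 0.2; 0 0 -50 0 0 -0.18 0.2; 0 0 -80 0 0 -0.18 0.2; 0 0 -110 0 0 -0.18 0.2; 0 0 -120 0 0 -0.18 0.2"

```text
time: 10.08
tcp_pos: [0.5426, -0.0844, 0.2782]
ee_rot: [179.6, 0.2, 95.3]
ft_force: [0.0, -0.3, 1.2]
gripper_width: 0.199
```

```bash
python3 - <<'E'
from rig import ctrl, vision
import cv2
s=ctrl.get_state();print(s["tcp_pos"],s["ee_rot"],s["ft_force"])
b=vision.camera("side");cv2.imwrite("pics/s6.png",cv2.resize(b[90:270,220:460],(800,600)))
E
```

```text
[ 0.54263839 -0.08438583  0.27823719] [179.64865042   0.18149236  95.27677056] [ 0.03904647 -0.27044311  1.20399797]
```

View pics/s6.png

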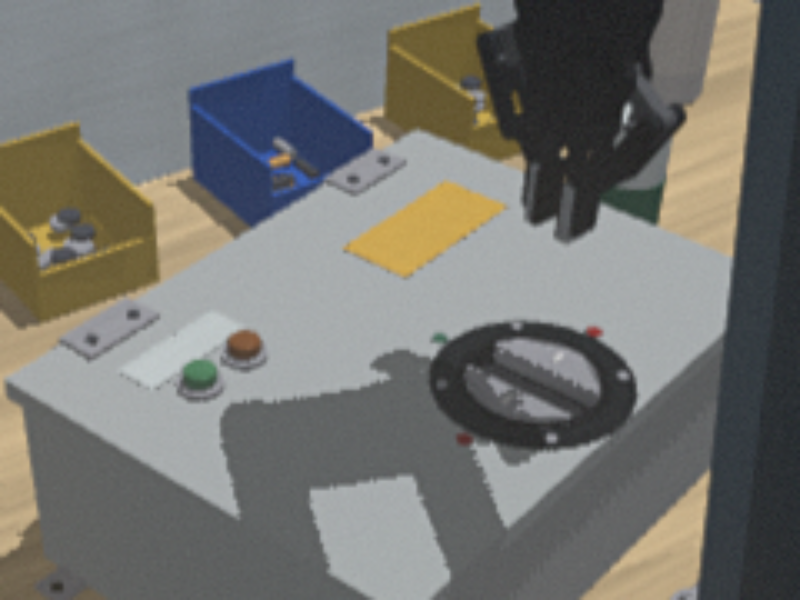

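The door stays shut with the finger away, and the slot points at the green dot. I'll check the rotor angle and door height with an overlay, and confirm the loose parts haven't moved.

```bash
python3 - <<'E'
from h import *
from rig import vision
import cv2
p=vision.camera_params("side");b=vision.camera("side");k=6
I=cv2.resize(b[150:250,330:430],None,fx=k,fy=k)
B=(.6326,-.0573,np.radians(15.64))
for a,col in((1.571,(0,255,0)),(1.4,(0,0,255))):
    for sd in(.015,-.015):
        d=np.array([np.sin(a),np.cos(a),0]);n=np.array([-d[1],d[0],0])
        L=np.array([[-.095,0,.16]])+np.array([d*.0385+n*sd,-d*.0385+n*sd])
        q=(proj(p,door2world(L,*B,0))-[330,150])*k
        cv2.line(I,*[tuple(int(x) for x in r) for r in q],col,1)
for th,col in((0,(0,255,0)),(.03,(0,0,255))):
    for P in([-.095,.0716,.156],[-.095,-.0716,.156],[-.0234,0,.156]):
        q=(proj(p,door2world([P],*B,th))[0]-[330,150])*k
        cv2.circle(I,tuple(int(x) for x in q),5,col,1)
cv2.imwrite("pics/s7.png",I)
c=vision.camera("top");o=cv2.imread("pics/top0.png");cv2.imwrite("pics/t7.png",np.hstack([o[90:320,220:520],c[90:320,220:520]]))
E
```

```text
(no output)
```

View pics/s7.png

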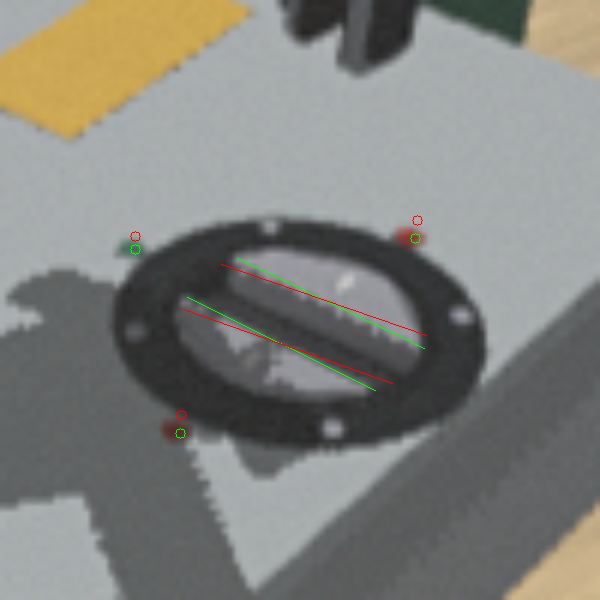

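View pics/t7.png

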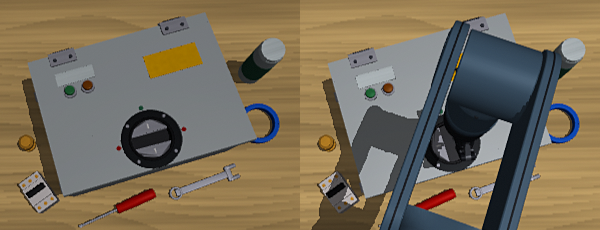

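The overlay shows the slot on the 1.571 rad lines and the door dots at angle 0. The loose parts are where they were.

```bash
python3 -c "
from rig import finish_job
print(finish_job())"
```

```text
the job is handed in; nothing more can be done
None
```

The door is locked shut and the job is handed in, at about 10.5 s of the 42 s allowed; no verdict came back.

I set the two nearly closed fingertips in the slot and pressed the door down until it stopped. The height stayed at 0.157 m while the force rose to about 29 N. Holding it there, I turned the lock clockwise until the torque reached 0.43 N m, well above the 0.12 N m rotor friction. Then I unloaded the fingers, eased back within the slack and lifted clear.

**Last checks, with the finger away:**
- **Lock and door:** in the side view the slot lies on the predicted 1.571 rad lines. The door marks match door angle 0, so the door stays shut.
- **Loose parts:** by eye, the parts that show in the before and after top views look unmoved. The arm hides part of the screwdriver, spanner and spray can in the later view.
- **Robot:** the gripper is about 12 cm above the lock and touches nothing.

No check failed or disagreed. During pressing there was a side force of up to about 11 N, well within the limits.

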